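# Load a keyboard board into the test jig and shut the cover

### The job

Get the green keyboard board ready for testing: with the fingertips, push its carrier along the rails of the grey jig until it is fully home against the back stop, and then push the jig's orange-framed cover down until it is fully shut. Push the carrier only, never lift it, and leave the tools and containers around the jig where they are.

Things in the scene. Friction and masses are not known exactly. Their poses are not given: they have to be found in the camera images.
- jig: Grey and black test jig fixed to the table, 250 x 170 mm. Origin at table height; x points away from the robot along the rails (the way in for the carrier), y left, z up. The bed, on which the carrier slides, is at z = 14 mm, from x = -130 to +120. Side rails with inner faces at y = +-67: aluminium, top z = 30, x = -130 to -5; then black walls, top z = 50, x = -5 to +105.
- back_stop (a point): Centre of the front face of the black back stop at the end of the rails, at x = +90, y = 0, z = 30 mm in the jig's frame. The carrier's back edge meets this face when fully home.
- carrier: Loose aluminium carrier with the green board on it, 140 (x) x 130 (y) mm, plate 8 mm thick, about 0.3 kg, flat on the jig's bed, 2 mm of play each side. Origin under its centre, axes along the jig's; fully home with the origin at x = +20 mm in the jig's frame, starts 35 to 70 mm short. On its front edge stands a blue push tab, 40 wide (y), 8 thick (x), top 42 mm above the underside.
- push_face (a point): Centre of the blue tab's face that looks back towards the robot (-x), 70 mm in -x from the carrier's origin and 25 mm above its underside. Pushed here in +x the carrier slides in (2 to 5 N); when home this face is at x = -50 mm in the jig's frame, so the tab stays outside the cover.
- cover (a joint): Angle of the hinged clear cover with orange frame, rad: 0 = shut (level, on the black walls), grows as its free edge rises; starts at 0.9 to 1.25, opens to 1.6. A panel 110 mm from hinge to free edge, 154 wide, 6 thick, 0.15 kg. A stiff hinge keeps it where it is left; some 1 to 3 N at the free edge pushes it down.
- cover_hinge (a point): Middle of the cover's hinge line, on the panel's underside: at x = +105, y = 0, z = +50 mm in the jig's frame; the hinge runs along the jig's y, on the far side from the robot. The shut panel reaches from here towards the robot to x = -5 mm, its top at z = 56 mm.
- cover_edge (a point): Middle of the cover's free edge, on its outer face (the top when shut), 110 mm from the hinge.
- tweezers: Bystander: black tweezers lying flat, 130 x 22 x 9 mm, origin under the middle. To be left alone.
- cutters: Bystander: side cutters with dark blue handles lying flat, 125 x 55 x 14 mm, origin under the middle. To be left alone.
- spool: Bystander: solder spool standing on its flange, diameter 54, height 40 mm, origin under its centre. To be left alone.
- flux: Bystander: small amber flux bottle with a black cap, diameter 36, height 70 mm, origin under its centre. To be left alone.
- jar: Bystander: small clear parts jar with a red cap, diameter 48, height 45 mm, origin under its centre. To be left alone.
- brush: Bystander: cleaning brush with a wooden handle, 160 mm long, lying behind the jig. To be left alone.
Mind the look-alikes: they are no part of the job. There is more than one size of the carrier; the one meant has the size given above.

How it is judged:
On the way, in this order (a step that is already met when the one before it is completed fails the run):
1. the carrier is fully home against the back stop while the cover is still open (x of carrier in the frame of jig above 0.0155 m and z of carrier in the frame of jig below 0.018 m and value of joint cover above 0.5 rad), for 0.2 s.
2. the cover is pushed fully shut with the carrier home (x of carrier in the frame of jig above 0.0155 m and value of joint cover below 0.05 rad), for 0.2 s.
At the end, for the whole second after the job is handed in: The carrier lies flat on the jig's bed, at rest, within 4.5 mm of the back stop, and the cover is within 0.05 rad of shut (all of step 2 and z of carrier in the frame of jig below 0.018 m and linear speed of carrier below 0.01 m/s and angle between carrier's own z axis and vertical below 0.05 rad); the robot touches nothing.
It fails at once if the carrier is lifted (more than 8 mm) or tipped (z of carrier in the frame of jig above 0.022 m or angle between carrier's own z axis and vertical above 0.15 rad).
It fails at once if a bystander (tweezers, cutters, spool, flux bottle, jar or brush) is moved by more than 20 mm (distance of any of tweezers, cutters, spool, flux, jar, brush from where it was at the start of the episode above 0.02 m).
It also fails if it takes over 48 s, if anything falls off the work surface, if the arm or the gripper's body presses on something with over 40 N, if the wrist force passes 120 N, or if a joint passes its speed limit or range.

### The arm

A 6-joint arm with a two-finger parallel gripper is mounted at the origin on the work surface. World frame = base frame: x ahead of the robot, y to its left, z up, the work surface at z = 0. Lengths are in m, angles in rad, forces in N, time in s.
With the tool pointing down it reaches from about 0.275 to 0.825 m from the base axis. Payload 4.9 kg.
Tool frame: the origin (TCP) lies at the centre of the arm's flange, where the gripper is bolted on; the fingertips stand 173 mm ahead of it and the grasp point (between the pads) lies 155 mm ahead of it; z points along the fingers, y is the line along which they close (so a half turn about z gives the same grasp; the last joint's range is limited). The gripper opens to 85 mm and grips with 20 to 120 N. Pads are 22 mm wide; open, the fingers measure 114 mm over their backs; the gripper's body (76 mm by 85 mm) begins 54 mm behind the grasp point. The pads swing forward as they close: fully open they stand 13 mm farther back than shut.
Start: joints at [-1.412, 0.326, -0.193, 1.052, 0, 1.437], TCP at [0.159, -0.527, 0.405] pointing down, gripper open.
Joint ranges: [-2.65, 2.65], [-0.97, 1.79], [-1.3, 1.35], [-1.93, 2.1], [-1.47, 1.37], [-3.14, 3.14]. Speed limits (rad/s): [2.57, 2.57, 3.14, 3.14, 3.14, 3.14].

### API

Orientations are given as a unit quaternion [x, y, z, w].
In Python, from cell import robot gives the robot as it stands.
- The arm moves only by the tool move_arm, never from a script. Its argument "plan" is a list of rows, each an object of numbers: "x", "y", "z": the shift along the world's x, y, z normalised to -1 to 1, where 1 is 0.2 m; "ax", "ay", "az": the turn, a rotation vector about the world's x, y, z normalised to -1 to 1, where 1 is 45 degrees; "claw": the closure, from -1 (fully open) to 1 (shut). In form: [{"x": .., "y": .., "z": .., "ax": .., "ay": .., "az": .., "claw": ..}, ...]. A call has 1 to 20 rows; each row is the pose to reach, as a shift and turn from the pose commanded when the call began; what a row does not reach only later rows make up. A row lasts 1/10 s, in which the tool goes at most 50 mm and 8.59 degrees, less where a joint would pass 70% of its speed; a pose out of reach is approached as far as the arm can. A call with a number of a shift or a turn outside -1 to 1 is refused whole. A call with a gripper value outside its range is refused whole. The fingers move at their own pace and stop on an object; the grip force is fixed at half the most. Time passes only in rows, so rows that repeat a pose let the fingers close. It gives the time, the measured TCP pose, the force, the opening and the grip force at its end, in the units of the state.
- robot.state(): the state, without advancing time (a new reading comes with each control period).
- robot.camera(name): name is "side" or "top"; returns the picture (400x640x3 uint8, red, green, blue); there is no depth.
- robot.camera_info(name): a dict with "mtx" (3x3 intrinsics, pixels), "world_from_camera" (4x4, takes a point from camera to world coordinates). Camera axes: x right, y up, looking along -z (the intrinsics and any distortion apply to the point x, -y, -z); pixel columns grow to the right and rows downward; lengths in m; the calibration is good to about 2 mm. A picture is of the moment at which its call begins. camera_info takes no time and is no camera call.
- robot.finish_job(): hands the job in; it is judged then, once.
The state is a dict: "time_s": time; "joints": joint angles; "dq": joint speeds; "joint_efforts": joint torques, N m; "tool_pos": TCP position; "eef_rot": TCP orientation; "force": force on the tool from outside, world axes, zero at the start; "moment": the same for the moment, N m; "finger_gap": finger opening in m; "finger_force": force on a finger pad.
Only numpy, scipy, OpenCV 4.12 (cv2) and the standard library are available. Lean on these libraries where they do the work, as an engineer would, in place of code of your own. Each camera call takes 0.05 s, during which the arm holds its last target. There are 200 camera calls.

## Working session

There is one attempt and no reset: what is moved stays moved. The work goes in short steps, Python scripts to look and compute and a tool call to move; the robot and the scene stay as the last step left them, time stands still between calls to the robot, and variables do not carry over. Pictures are saved under pics/ and viewed, at most 10 in all, crops included, and the job is handed in when it is done.

Besides the shell and the picture viewer there is one more tool, called after ">>>" as name(argument=value, ...), one argument or row to a line, values as JSON. move_arm: Moves the arm, as the interface text tells. Its arguments: {"type":"object","properties":{"plan":{"type":"array","items":{"type":"object","properties":{"x":{"type":"number","minimum":-1,"maximum":1},"y":{"type":"number","minimum":-1,"maximum":1},"z":{"type":"number","minimum":-1,"maximum":1},"ax":{"type":"number","minimum":-1,"maximum":1},"ay":{"type":"number","minimum":-1,"maximum":1},"az":{"type":"number","minimum":-1,"maximum":1},"claw":{"type":"number"}}}}},"required":["plan"]}

```bash
mkdir -p pics; python3 - <<'E'
from cell import robot
import cv2
for n in("top","side"):
    cv2.imwrite(f"pics/{n}0.png",robot.camera(n)[:,:,::-1]); i=robot.camera_info(n); print(n,i)
s=robot.state();print(s['time_s'],s['tool_pos'],s['eef_rot'],s['force'],s['finger_gap'])
E
```

```text
top {'mtx': array([[372.40943576,   0.        , 320.36600631],
       [  0.        , 372.40943576, 200.76559781],
       [  0.        ,   0.        ,   1.        ]]), 'world_from_camera': array([[-0.02092487,  0.99905716, -0.03803875,  0.58223328],
       [-0.99970612, -0.02137395, -0.01143764,  0.06859102],
       [-0.01223989,  0.03778824,  0.99921081,  1.02932636],
       [ 0.        ,  0.        ,  0.        ,  1.        ]])}
side {'mtx': array([[494.84628996,   0.        , 321.39139074],
       [  0.        , 494.84628996, 200.26032492],
       [  0.        ,   0.        ,   1.        ]]), 'world_from_camera': array([[-0.99234548,  0.09362299, -0.08053058,  0.53553543],
       [-0.12348419, -0.74462924,  0.65595652,  0.84542861],
       [ 0.00144718,  0.66087974,  0.75049042,  0.95555388],
       [ 0.        ,  0.        ,  0.        ,  1.        ]])}
0.1 [ 0.15871546 -0.52632212  0.40397822] [ 9.89301656e-01  1.45882183e-01 -8.88115188e-06 -7.88729708e-04] [-0.01758487 -0.26314814  0.24555708] 0.08551607863742969
```

View pics/top0.png

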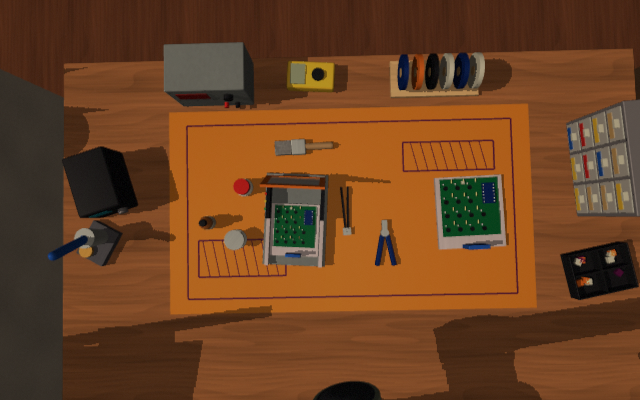

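View pics/side0.png

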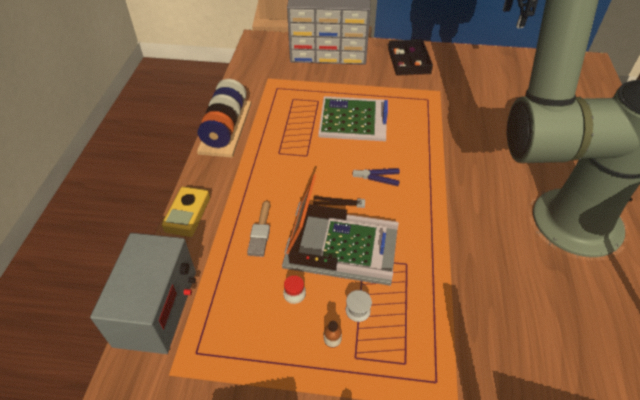

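The jig is at about (295,220) in the top view and (340,245) in the side view. The larger look-alike board is off to the right of it. I'll enlarge the jig in both views.

```bash
python3 - <<'E'
import cv2
a=cv2.imread("pics/top0.png")[165:275,250:340]
cv2.imwrite("pics/topc.png",cv2.resize(a,None,fx=5,fy=5,interpolation=cv2.INTER_CUBIC))
a=cv2.imread("pics/side0.png")[155:290,275:410]
cv2.imwrite("pics/sidec.png",cv2.resize(a,None,fx=4,fy=4,interpolation=cv2.INTER_CUBIC))
E
```

```text
(no output)
```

View pics/topc.png

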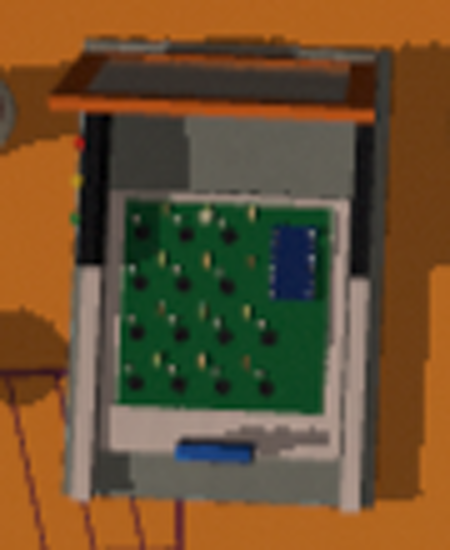

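View pics/sidec.png

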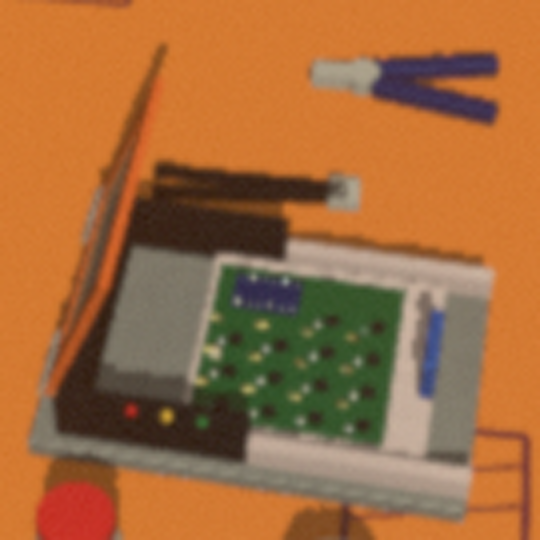

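```bash
cat > h.py <<'E'
import numpy as np, cv2
from cell import robot
def proj(n,P):
    i=robot.camera_info(n); T=np.linalg.inv(i['world_from_camera']); P=np.atleast_2d(P)
    c=P@T[:3,:3].T+T[:3,3]; c=c*[1,-1,-1]; p=c@i['mtx'].T; return p[:,:2]/p[:,2:]
def jw(q,P):
    c,s=np.cos(q[2]),np.sin(q[2]); P=np.atleast_2d(P)
    return np.c_[q[0]+c*P[:,0]-s*P[:,1],q[1]+s*P[:,0]+c*P[:,1],P[:,2]]
T=lambda u,v:(u/5+250-.4,v/5+165-.4)
S=lambda u,v:(u/4+275-.375,v/4+155-.375)
E
cat > fit.py <<'E'
from h import *
from scipy.optimize import least_squares
def feats(q):
    s,t=q[3],q[4]; ex,ez=.105-.11*np.cos(t),.05+.11*np.sin(t)
    return [("top",(-.13,.067,.03),T(92,498)),("top",(-.13,-.067,.03),T(340,510)),
 ("top",(-.005,.067,.03),T(101,266)),("top",(-.005,-.067,.03),T(351,278)),
 ("side",(-.13,.067,.03),S(470,455)),("side",(-.13,-.067,.03),S(488,290)),
 ("top",(s+.07,.065,.022),T(118,192)),("top",(s+.07,-.065,.022),T(350,198)),
 ("top",(s-.07,.065,.022),T(108,450)),("top",(s-.07,-.065,.022),T(335,460)),
 ("top",(s-.07,.02,.014+.042),T(175,458)),("top",(s-.07,-.02,.014+.042),T(254,462)),
 ("side",(s-.07,-.02,.056),S(444,310)),("side",(s-.07,.02,.056),S(432,395)),
 ("top",(ex,.077,ez),T(50,104)),("top",(ex,-.077,ez),T(376,115)),
 ("side",(ex,.077,ez),S(105,287)),("side",(ex,-.077,ez),S(163,45))]
def res(q): return np.array([proj(n,jw(q,P))[0]-m for n,P,m in feats(q)]).ravel()
r=least_squares(res,[.5,.13,0,-.03,1.1],loss='soft_l1')
print(r.x); print(res(r.x).reshape(-1,2).round(1).tolist())
E
python3 fit.py
```

```text
[ 0.57884514  0.14894714 -0.06558858 -0.03387109  1.26200091]
[[-0.3, 0.0], [0.2, -0.0], [0.2, -0.3], [0.1, -0.5], [0.1, 2.7], [0.9, -2.5], [-1.2, -0.7], [0.3, 0.2], [-1.8, -0.4], [0.9, -0.2], [0.1, 0.1], [-0.4, 0.0], [0.0, -0.6], [1.2, -7.9], [0.0, -0.2], [0.1, 0.5], [-0.3, -0.4], [-0.1, 7.7]]
```

>>> move_arm(
  plan=[
    {"x": 0.5,"y": 0.5,"az": -0.2,"claw": 1},
    {"x": 1,"y": 1,"az": -0.456,"claw": 1},
    {"x": 1,"y": 1,"az": -0.456,"claw": 1},
    {"x": 1,"y": 1,"az": -0.456,"claw": 1},
    {"x": 1,"y": 1,"az": -0.456,"claw": 1},
    {"x": 1,"y": 1,"az": -0.456,"claw": 1},
    {"x": 1,"y": 1,"az": -0.456,"claw": 1},
    {"x": 1,"y": 1,"az": -0.456,"claw": 1},
  ],
)

```text
invalid input at $.plan[0]: expected keys x, y, z, ax, ay, az, claw
```

>>> move_arm(
  plan=[
    {"x": 0.2,"y": 1,"claw": 1},
    {"x": 0.2,"y": 1,"claw": 1},
    {"x": 0.2,"y": 1,"claw": 1},
    {"x": 0.2,"y": 1,"claw": 1},
    {"x": 0.2,"y": 1,"claw": 1},
    {"x": 0.2,"y": 1,"claw": 1},
    {"x": 0.2,"y": 1,"claw": 1},
  ],
)

```text
invalid input at $.plan[0]: expected keys x, y, z, ax, ay, az, claw
```

>>> move_arm(
  plan=[
    {"x": 0.1755,"y": 1,"claw": 1},
    {"x": 0.1755,"y": 1,"claw": 1},
    {"x": 0.1755,"y": 1,"claw": 1},
    {"x": 0.1755,"y": 1,"claw": 1},
    {"x": 0.1755,"y": 1,"claw": 1},
    {"x": 0.1755,"y": 1,"claw": 1},
    {"x": 0.1755,"y": 1,"claw": 1},
  ],
)

```text
invalid input at $.plan[0]: expected keys x, y, z, ax, ay, az, claw
```

>>> move_arm(
  plan=[
    {"x": 0.5,"y": 0.5,"z": 0,"ax": 0,"ay": 0,"az": -0.2,"claw": 1},
    {"x": 1,"y": 1,"z": 0,"ax": 0,"ay": 0,"az": -0.456,"claw": 1},
    {"x": 1,"y": 1,"z": 0,"ax": 0,"ay": 0,"az": -0.456,"claw": 1},
    {"x": 1,"y": 1,"z": 0,"ax": 0,"ay": 0,"az": -0.456,"claw": 1},
    {"x": 1,"y": 1,"z": 0,"ax": 0,"ay": 0,"az": -0.456,"claw": 1},
    {"x": 1,"y": 1,"z": 0,"ax": 0,"ay": 0,"az": -0.456,"claw": 1},
    {"x": 1,"y": 1,"z": 0,"ax": 0,"ay": 0,"az": -0.456,"claw": 1},
    {"x": 1,"y": 1,"z": 0,"ax": 0,"ay": 0,"az": -0.456,"claw": 1},
    {"x": 1,"y": 1,"z": 0,"ax": 0,"ay": 0,"az": -0.456,"claw": 1},
  ],
)

```text
time_s: 1.0
tool_pos: [0.3583, -0.3272, 0.4045]
eef_rot: [0.999, -0.033, -0.0, 0.0]
force: [0.0, 0.2, 0.4]
finger_gap: -0.0
finger_force: 0.0
```

>>> move_arm(
  plan=[
    {"x": 0.2,"y": 1,"z": 0,"ax": 0,"ay": 0,"az": 0,"claw": 1},
    {"x": 0.2,"y": 1,"z": 0,"ax": 0,"ay": 0,"az": 0,"claw": 1},
    {"x": 0.2,"y": 1,"z": 0,"ax": 0,"ay": 0,"az": 0,"claw": 1},
    {"x": 0.2,"y": 1,"z": 0,"ax": 0,"ay": 0,"az": 0,"claw": 1},
    {"x": 0.2,"y": 1,"z": 0,"ax": 0,"ay": 0,"az": 0,"claw": 1},
    {"x": 0.2,"y": 1,"z": 0,"ax": 0,"ay": 0,"az": 0,"claw": 1},
    {"x": 0.2,"y": 1,"z": 0,"ax": 0,"ay": 0,"az": 0,"claw": 1},
  ],
)

```text
time_s: 1.7
tool_pos: [0.3987, -0.1281, 0.4048]
eef_rot: [0.999, -0.034, 0.0, 0.0]
force: [0.1, -0.6, -0.0]
finger_gap: -0.0002
finger_force: 0.0
```

>>> move_arm(
  plan=[
    {"x": 0.1755,"y": 1,"z": 0,"ax": 0,"ay": 0,"az": 0,"claw": 1},
    {"x": 0.1755,"y": 1,"z": 0,"ax": 0,"ay": 0,"az": 0,"claw": 1},
    {"x": 0.1755,"y": 1,"z": 0,"ax": 0,"ay": 0,"az": 0,"claw": 1},
    {"x": 0.1755,"y": 1,"z": 0,"ax": 0,"ay": 0,"az": 0,"claw": 1},
    {"x": 0.1755,"y": 1,"z": 0,"ax": 0,"ay": 0,"az": 0,"claw": 1},
    {"x": 0.1755,"y": 1,"z": 0,"ax": 0,"ay": 0,"az": 0,"claw": 1},
    {"x": 0.1755,"y": 1,"z": 0,"ax": 0,"ay": 0,"az": 0,"claw": 1},
  ],
)

```text
time_s: 2.4
tool_pos: [0.4333, 0.0534, 0.4045]
eef_rot: [1.0, -0.025, -0.0, -0.006]
force: [0.2, -0.3, 0.8]
finger_gap: 0.0007
finger_force: 0.0
```

>>> move_arm(
  plan=[
    {"x": 0,"y": 0.43,"z": 0,"ax": 0,"ay": 0,"az": 0,"claw": 1},
    {"x": 0,"y": 0.43,"z": 0,"ax": 0,"ay": 0,"az": 0,"claw": 1},
    {"x": 0,"y": 0.43,"z": 0,"ax": 0,"ay": 0,"az": 0,"claw": 1},
    {"x": 0,"y": 0.43,"z": 0,"ax": 0,"ay": 0,"az": 0,"claw": 1},
    {"x": 0,"y": 0.43,"z": 0,"ax": 0,"ay": 0,"az": 0,"claw": 1},
    {"x": 0,"y": 0.43,"z": 0,"ax": 0,"ay": 0,"az": 0,"claw": 1},
    {"x": 0,"y": 0.43,"z": 0,"ax": 0,"ay": 0,"az": 0,"claw": 1},
    {"x": 0,"y": 0.43,"z": 0,"ax": 0,"ay": 0,"az": 0,"claw": 1},
  ],
)

```text
time_s: 3.2
tool_pos: [0.4337, 0.0828, 0.4045]
eef_rot: [1.0, 0.004, -0.001, -0.024]
force: [-0.0, 0.9, 0.7]
finger_gap: 0.0001
finger_force: 0.0
```

```bash
python3 -c "
from h import *
s=robot.state();print(s['tool_pos'],s['eef_rot'],s['joints'])"
```

```text
[0.4337203  0.08277716 0.40448852] [ 9.99703422e-01  3.83667802e-03 -5.89990590e-04 -2.40416381e-02] [ 0.00672382  0.12379445 -0.45757136  0.99047262  0.04809111  3.14061582]
```

>>> move_arm(
  plan=[
    {"x": 0,"y": 0,"z": 0,"ax": 0,"ay": 0,"az": 1,"claw": 1},
    {"x": 0,"y": 0,"z": 0,"ax": 0,"ay": 0,"az": 1,"claw": 1},
    {"x": 0,"y": 0,"z": 0,"ax": 0,"ay": 0,"az": 1,"claw": 1},
    {"x": 0,"y": 0,"z": 0,"ax": 0,"ay": 0,"az": 1,"claw": 1},
    {"x": 0,"y": 0,"z": 0,"ax": 0,"ay": 0,"az": 1,"claw": 1},
    {"x": 0,"y": 0,"z": 0,"ax": 0,"ay": 0,"az": 1,"claw": 1},
    {"x": 0,"y": 0,"z": 0,"ax": 0,"ay": 0,"az": 1,"claw": 1},
    {"x": 0,"y": 0,"z": 0,"ax": 0,"ay": 0,"az": 1,"claw": 1},
  ],
)

```text
time_s: 4.0
tool_pos: [0.4337, 0.0829, 0.4045]
eef_rot: [0.922, 0.386, -0.01, -0.022]
force: [0.5, -1.2, -0.2]
finger_gap: 0.0001
finger_force: 0.0
```

```bash
python3 -c "
from h import *
from scipy.spatial.transform import Rotation as R
s=robot.state();print(s['tool_pos'],s['joints']);r=R.from_quat(s['eef_rot']).as_matrix();print(r)
c,sn=np.cos(-.0656),np.sin(-.0656)
t=np.array([[-sn,c,0],[c,sn,0],[0,0,-1.]]).T.T
t=np.c_[[-sn,c,0],[c,sn,0],[0,0,-1]]
print(np.linalg.det(t),R.from_matrix(t@r.T).as_rotvec()/(np.pi/4))
print(jw([.5788,.1489,-.0656],[[-.15,0,0],[-.05,0,0]]))"
```

```text
[0.43370711 0.08286148 0.40446059] [ 0.01130748  0.14003558 -0.43864066  1.0268053   0.03343291  2.35997876]
[[ 0.70216118  0.71115558 -0.03503463]
 [ 0.71201721 -0.70138458  0.03303265]
 [-0.0010814  -0.0481395  -0.99884004]]
0.9999999999999998 [-0.02437218 -0.05771521  0.90745648]
[[0.42912264 0.15873294 0.        ]
 [0.52890755 0.15217765 0.        ]]
```

>>> move_arm(
  plan=[
    {"x": -0.023,"y": 0.379,"z": 0,"ax": -0.024,"ay": -0.058,"az": 0.907,"claw": 1},
    {"x": -0.023,"y": 0.379,"z": 0,"ax": -0.024,"ay": -0.058,"az": 0.907,"claw": 1},
    {"x": -0.023,"y": 0.379,"z": 0,"ax": -0.024,"ay": -0.058,"az": 0.907,"claw": 1},
    {"x": -0.023,"y": 0.379,"z": 0,"ax": -0.024,"ay": -0.058,"az": 0.907,"claw": 1},
    {"x": -0.023,"y": 0.379,"z": 0,"ax": -0.024,"ay": -0.058,"az": 0.907,"claw": 1},
    {"x": -0.023,"y": 0.379,"z": 0,"ax": -0.024,"ay": -0.058,"az": 0.907,"claw": 1},
    {"x": -0.023,"y": 0.379,"z": -0.3,"ax": -0.024,"ay": -0.058,"az": 0.907,"claw": 1},
    {"x": -0.023,"y": 0.379,"z": -0.5,"ax": -0.024,"ay": -0.058,"az": 0.907,"claw": 1},
    {"x": -0.023,"y": 0.379,"z": -0.6,"ax": -0.024,"ay": -0.058,"az": 0.907,"claw": 1},
    {"x": -0.023,"y": 0.379,"z": -0.7,"ax": -0.024,"ay": -0.058,"az": 0.907,"claw": 1},
    {"x": -0.023,"y": 0.379,"z": -0.7,"ax": -0.024,"ay": -0.058,"az": 0.907,"claw": 1},
  ],
)

```text
time_s: 5.1
tool_pos: [0.4278, 0.1583, 0.2622]
eef_rot: [0.731, 0.683, -0.002, -0.002]
force: [-0.7, 1.0, 0.3]
finger_gap: 0.0002
finger_force: 0.0
```

```bash
python3 -c "
from h import *
s=robot.state();print(s['tool_pos'],s['eef_rot'],s['joints'])
from scipy.spatial.transform import Rotation as R
print(R.from_quat(s['eef_rot']).as_matrix().round(3))
for n,(a,b,c,d),f in (('top',(165,275,250,340),4),('side',(155,290,275,425),4)):
    cv2.imwrite(f'pics/{n}1.png',cv2.resize(robot.camera(n)[a:b,c:d,::-1],None,fx=f,fy=f,interpolation=cv2.INTER_CUBIC))
a=cv2.imread('pics/side1.png');b=cv2.imread('pics/top1.png')
if a.shape[1]+b.shape[1]>800: b=b[:,:]; 
h=np.zeros((600,max(800,0),3),np.uint8);a=cv2.resize(a,(440,396));b=cv2.resize(b,(360,440));h[:396,:440]=a;h[:440,440:]=b;cv2.imwrite('pics/both1.png',h)"
```

```text
[0.42784271 0.15828487 0.26223694] [ 0.73069481  0.68269957 -0.00201801 -0.00152298] [ 1.92170912e-01  3.17726250e-01 -6.23229733e-01  6.34877547e-01
  4.40448186e-04  1.83085491e+00]
[[ 0.068  0.998 -0.005]
 [ 0.998 -0.068 -0.001]
 [-0.001 -0.005 -1.   ]]
```

View pics/both1.png

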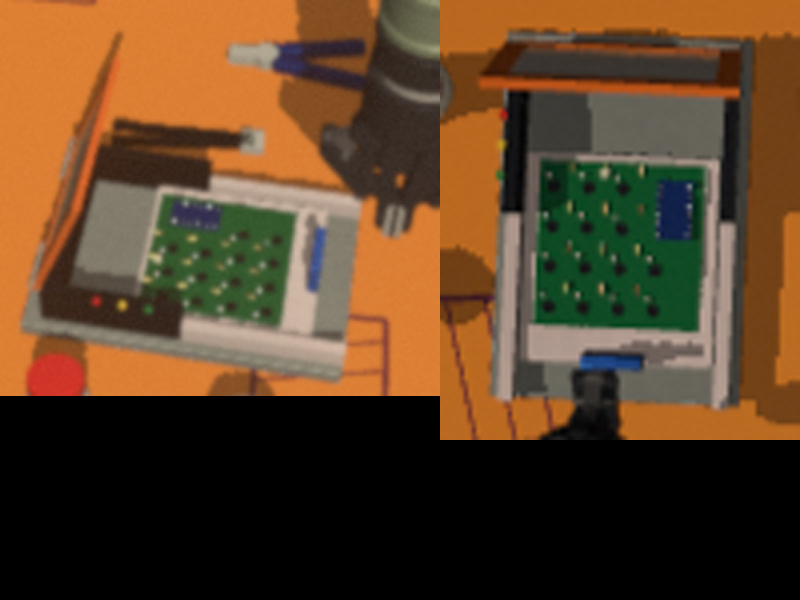

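>>> move_arm(
  plan=[
    {"x": 0,"y": -0.015,"z": -0.15,"ax": 0,"ay": 0,"az": 0,"claw": 1},
    {"x": 0,"y": -0.015,"z": -0.27,"ax": 0,"ay": 0,"az": 0,"claw": 1},
    {"x": 0,"y": -0.015,"z": -0.27,"ax": 0,"ay": 0,"az": 0,"claw": 1},
    {"x": 0.05,"y": -0.018,"z": -0.27,"ax": 0,"ay": 0,"az": 0,"claw": 1},
    {"x": 0.1,"y": -0.022,"z": -0.27,"ax": 0,"ay": 0,"az": 0,"claw": 1},
    {"x": 0.15,"y": -0.025,"z": -0.27,"ax": 0,"ay": 0,"az": 0,"claw": 1},
    {"x": 0.2,"y": -0.028,"z": -0.27,"ax": 0,"ay": 0,"az": 0,"claw": 1},
  ],
)

```text
time_s: 5.9
tool_pos: [0.4702, 0.1531, 0.2114]
eef_rot: [0.73, 0.684, 0.0, -0.0]
force: [-2.0, 0.0, 2.4]
finger_gap: 0.0
finger_force: 1.5
```

>>> move_arm(
  plan=[
    {"x": 0.03,"y": -0.002,"z": 0,"ax": 0,"ay": 0,"az": 0,"claw": 1},
    {"x": 0.06,"y": -0.004,"z": 0,"ax": 0,"ay": 0,"az": 0,"claw": 1},
    {"x": 0.09,"y": -0.006,"z": 0,"ax": 0,"ay": 0,"az": 0,"claw": 1},
    {"x": 0.12,"y": -0.008,"z": 0,"ax": 0,"ay": 0,"az": 0,"claw": 1},
    {"x": 0.15,"y": -0.01,"z": 0,"ax": 0,"ay": 0,"az": 0,"claw": 1},
  ],
)

```text
time_s: 6.4
tool_pos: [0.4995, 0.151, 0.2104]
eef_rot: [0.73, 0.684, 0.0, -0.0]
force: [-1.6, -1.0, 0.7]
finger_gap: 0.0002
finger_force: 1.1
```

>>> move_arm(
  plan=[
    {"x": 0.01,"y": -0.001,"z": 0,"ax": 0,"ay": 0,"az": 0,"claw": 1},
    {"x": 0.02,"y": -0.001,"z": 0,"ax": 0,"ay": 0,"az": 0,"claw": 1},
    {"x": 0.03,"y": -0.002,"z": 0,"ax": 0,"ay": 0,"az": 0,"claw": 1},
    {"x": 0.04,"y": -0.003,"z": 0,"ax": 0,"ay": 0,"az": 0,"claw": 1},
    {"x": 0.05,"y": -0.003,"z": 0,"ax": 0,"ay": 0,"az": 0,"claw": 1},
    {"x": 0.05,"y": -0.003,"z": 0,"ax": 0,"ay": 0,"az": 0,"claw": 1},
  ],
)

```text
time_s: 7.0
tool_pos: [0.5097, 0.1504, 0.2105]
eef_rot: [0.73, 0.684, 0.001, 0.0]
force: [-1.3, -0.6, -0.6]
finger_gap: -0.0005
finger_force: 0.1
```

>>> move_arm(
  plan=[
    {"x": 0.01,"y": -0.001,"z": 0,"ax": 0,"ay": 0,"az": 0,"claw": 1},
    {"x": 0.02,"y": -0.001,"z": 0,"ax": 0,"ay": 0,"az": 0,"claw": 1},
    {"x": 0.02,"y": -0.001,"z": 0,"ax": 0,"ay": 0,"az": 0,"claw": 1},
  ],
)

```text
time_s: 7.3
tool_pos: [0.5135, 0.1502, 0.2105]
eef_rot: [0.73, 0.684, 0.0, 0.0]
force: [-1.2, -0.6, -0.3]
finger_gap: -0.0003
finger_force: 0.5
```

>>> move_arm(
  plan=[
    {"x": 0.01,"y": -0.001,"z": 0,"ax": 0,"ay": 0,"az": 0,"claw": 1},
    {"x": 0.02,"y": -0.001,"z": 0,"ax": 0,"ay": 0,"az": 0,"claw": 1},
    {"x": 0.02,"y": -0.001,"z": 0,"ax": 0,"ay": 0,"az": 0,"claw": 1},
  ],
)

```text
time_s: 7.6
tool_pos: [0.5153, 0.1501, 0.2102]
eef_rot: [0.73, 0.684, -0.002, -0.002]
force: [-8.4, 0.7, 5.9]
finger_gap: 0.0004
finger_force: 4.2
```

>>> move_arm(
  plan=[
    {"x": 0.01,"y": -0.001,"z": 0,"ax": 0,"ay": 0,"az": 0,"claw": 1},
    {"x": 0.01,"y": -0.001,"z": 0,"ax": 0,"ay": 0,"az": 0,"claw": 1},
    {"x": 0.01,"y": -0.001,"z": 0,"ax": 0,"ay": 0,"az": 0,"claw": 1},
  ],
)

```text
time_s: 7.9
tool_pos: [0.5159, 0.1501, 0.21]
eef_rot: [0.729, 0.684, -0.003, -0.003]
force: [-12.4, 1.4, 9.3]
finger_gap: -0.0002
finger_force: 6.3
```

>>> move_arm(
  plan=[
    {"x": -0.1,"y": 0.006,"z": 0,"ax": 0,"ay": 0,"az": 0,"claw": 1},
    {"x": -0.2,"y": 0.013,"z": 0,"ax": 0,"ay": 0,"az": 0,"claw": 1},
    {"x": -0.2,"y": 0.013,"z": 0.25,"ax": 0,"ay": 0,"az": 0,"claw": 1},
    {"x": -0.2,"y": 0.013,"z": 0.5,"ax": 0,"ay": 0,"az": 0,"claw": 1},
    {"x": -0.2,"y": 0.013,"z": 0.75,"ax": 0,"ay": 0,"az": 0,"claw": 1},
    {"x": -0.2,"y": 0.013,"z": 0.95,"ax": 0,"ay": 0,"az": 0,"claw": 1},
    {"x": -0.2,"y": 0.013,"z": 0.95,"ax": 0,"ay": 0,"az": 0,"claw": 1},
  ],
)

```text
time_s: 8.6
tool_pos: [0.4815, 0.1528, 0.4069]
eef_rot: [0.73, 0.684, 0.005, 0.004]
force: [0.1, 0.4, -0.3]
finger_gap: -0.0001
finger_force: 0.0
```

```bash
python3 -c "
from h import *
s=robot.state();print(s['tool_pos'],s['force'])
h=np.zeros((560,800,3),np.uint8)
h[:,:]=0
a=robot.camera('side')[155:290,275:410,::-1];b=robot.camera('top')[165:275,250:340,::-1]
h[:440,:440]=cv2.resize(a,(440,440),interpolation=2);h[:440,440:]=cv2.resize(b,(360,440),interpolation=2)
cv2.imwrite('pics/both2.png',h[:440])
q=[.5788,.1489,-.0656]
for n,f in(('top',lambda p:((p-[250,165])*4+[440,0])),('side',lambda p:(p-[275,155])*440/135)):
  print(n,f(proj(n,jw(q,[[-.05,.02,.056],[-.05,-.02,.056],[.09,.065,.022],[-.05,.065,.022],[-.05,-.065,.022]]))).round().tolist())
"
```

```text
[0.48151335 0.15279346 0.40688408] [ 0.10636254  0.37736122 -0.30073947]
top [[583.0, 282.0], [644.0, 285.0], [532.0, 70.0], [522.0, 277.0], [714.0, 285.0]]
side [[277.0, 283.0], [285.0, 238.0], [67.0, 332.0], [265.0, 364.0], [290.0, 220.0]]
```

View pics/both2.png

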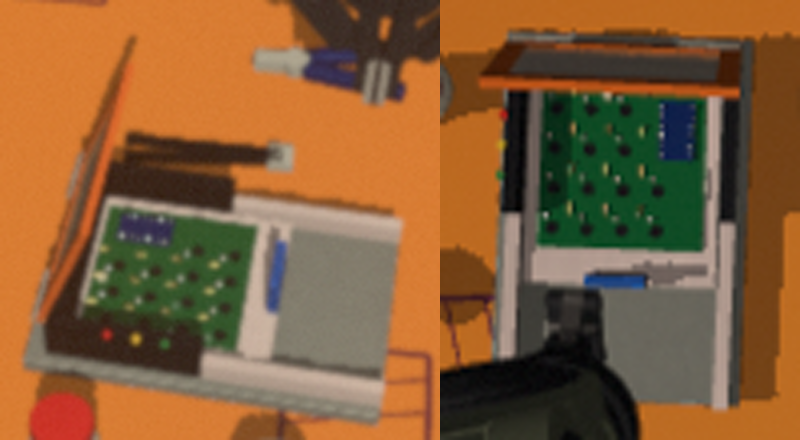

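>>> move_arm(
  plan=[
    {"x": 0.25,"y": -0.015,"z": 0,"ax": 0,"ay": 0,"az": 0,"claw": 1},
    {"x": 0.5,"y": -0.03,"z": 0,"ax": 0,"ay": 0,"az": 0,"claw": 1},
    {"x": 0.75,"y": -0.05,"z": 0,"ax": 0,"ay": 0,"az": 0,"claw": 1},
    {"x": 1,"y": -0.06,"z": 0,"ax": 0,"ay": 0,"az": 0,"claw": 1},
    {"x": 1,"y": -0.06,"z": 0,"ax": 0,"ay": 0,"az": 0,"claw": 1},
    {"x": 1,"y": -0.06,"z": 0,"ax": 0,"ay": 0,"az": 0,"claw": 1},
    {"x": 1,"y": -0.06,"z": 0,"ax": 0,"ay": 0,"az": 0,"claw": 1},
  ],
)

```text
time_s: 9.4
tool_pos: [0.6781, 0.1405, 0.3988]
eef_rot: [0.73, 0.684, -0.001, -0.001]
force: [-0.5, -0.8, 1.0]
finger_gap: -0.0002
finger_force: 0.0
```

>>> move_arm(
  plan=[
    {"x": 0.16,"y": -0.01,"z": 0,"ax": 0,"ay": 0,"az": 0,"claw": 1},
    {"x": 0.16,"y": -0.01,"z": 0,"ax": 0,"ay": 0,"az": 0,"claw": 1},
    {"x": 0.16,"y": -0.01,"z": 0,"ax": 0,"ay": 0,"az": 0,"claw": 1},
    {"x": 0.16,"y": -0.01,"z": 0,"ax": 0,"ay": 0,"az": 0,"claw": 1},
  ],
)

```text
time_s: 9.8
tool_pos: [0.7099, 0.1388, 0.4015]
eef_rot: [0.73, 0.684, 0.0, 0.0]
force: [-0.5, 0.8, 0.7]
finger_gap: -0.0001
finger_force: 0.0
```

```bash
python3 -c "
from h import *
from scipy.spatial.transform import Rotation as R
s=robot.state();print(s['tool_pos'],s['joints']);M=R.from_quat(s['eef_rot']).as_matrix();print(M.round(3))
tip=s['tool_pos']+.173*M[:,2];print('tip',tip)
q=[.5788,.1489,-.0656];c,sn=np.cos(q[2]),np.sin(q[2]);d=tip-[q[0],q[1],0];print('tip jig',c*d[0]+sn*d[1],-sn*d[0]+c*d[1])
# tip-centre path: bottom -x corner 13mm ahead rests on outer face at r
for th in (1.26,1.15,1.0,.85,.7,.55,.4,.25,.1,0):
    r=.092; X=.105-r*np.cos(th)+.006*np.sin(th)+.013; Z=.05+r*np.sin(th)+.006*np.cos(th)
    w=jw(q,[[X,0,Z+.173]])[0]; print(th,X.round(3),Z.round(3),w.round(4))
"
```

```text
[0.70994822 0.13880773 0.4015418 ] [9.10814703e-02 6.69859652e-01 3.57385479e-01 1.25769330e+00
 4.50137143e-04 1.72635859e+00]
[[ 0.064  0.998  0.001]
 [ 0.998 -0.064  0.001]
 [ 0.001  0.001 -1.   ]]
tip [0.71004948 0.13889518 0.22854185]
tip jig 0.13162302008620513 -0.0013795103387845703
1.26 0.096 0.139 [0.6742 0.1426 0.3124]
1.15 0.086 0.136 [0.6645 0.1433 0.3094]
1.0 0.073 0.131 [0.652  0.1441 0.3037]
0.85 0.062 0.123 [0.6405 0.1448 0.2961]
0.7 0.051 0.114 [0.6302 0.1455 0.2869]
0.55 0.043 0.103 [0.6214 0.1461 0.2762]
0.4 0.036 0.091 [0.6143 0.1466 0.2644]
0.25 0.03 0.079 [0.6091 0.1469 0.2516]
0.1 0.027 0.065 [0.6058 0.1471 0.2382]
0 0.026 0.056 [0.6047 0.1472 0.229 ]
```

>>> move_arm(
  plan=[
    {"x": 0,"y": 0,"z": -0.2,"ax": 0,"ay": 0,"az": 0,"claw": 1},
    {"x": 0,"y": 0,"z": -0.4,"ax": 0,"ay": 0,"az": 0,"claw": 1},
    {"x": 0,"y": 0,"z": -0.447,"ax": 0,"ay": 0,"az": 0,"claw": 1},
    {"x": -0.09,"y": 0.01,"z": -0.447,"ax": 0,"ay": 0,"az": 0,"claw": 1},
    {"x": -0.18,"y": 0.019,"z": -0.447,"ax": 0,"ay": 0,"az": 0,"claw": 1},
    {"x": -0.2275,"y": 0.02,"z": -0.46,"ax": 0,"ay": 0,"az": 0,"claw": 1},
    {"x": -0.26,"y": 0.023,"z": -0.475,"ax": 0,"ay": 0,"az": 0,"claw": 1},
    {"x": -0.29,"y": 0.026,"z": -0.489,"ax": 0,"ay": 0,"az": 0,"claw": 1},
  ],
)

```text
time_s: 10.6
tool_pos: [0.6532, 0.1438, 0.3046]
eef_rot: [0.73, 0.684, 0.001, 0.001]
force: [2.6, 0.6, 2.2]
finger_gap: -0.0
finger_force: 0.8
```

```bash
python3 -c "
from h import *
s=robot.state();print(s['tool_pos'],s['force'])
h=np.zeros((440,800,3),np.uint8)
a=robot.camera('side')[125:290,275:440,::-1];b=robot.camera('top')[165:275,250:340,::-1]
h[:440,:440]=cv2.resize(a,(440,440),interpolation=2);h[:440,440:]=cv2.resize(b,(360,440),interpolation=2)
cv2.imwrite('pics/both3.png',h)"
```

```text
[0.65319386 0.14381766 0.30456586] [2.57994679 0.59168461 2.18880452]
```

View pics/both3.png

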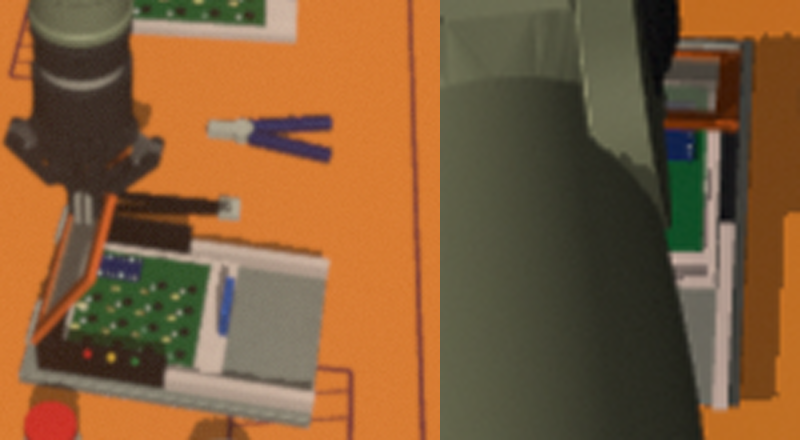

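The fingers are behind the clear panel and the cover is swinging down at about 3 N. The carrier tab at (226,300) still sits in its home position.

>>> move_arm(
  plan=[
    {"x": -0.03,"y": 0.002,"z": -0.019,"ax": 0,"ay": 0,"az": 0,"claw": 1},
    {"x": -0.0575,"y": 0.004,"z": -0.038,"ax": 0,"ay": 0,"az": 0,"claw": 1},
    {"x": -0.085,"y": 0.005,"z": -0.061,"ax": 0,"ay": 0,"az": 0,"claw": 1},
    {"x": -0.11,"y": 0.007,"z": -0.084,"ax": 0,"ay": 0,"az": 0,"claw": 1},
    {"x": -0.132,"y": 0.008,"z": -0.11,"ax": 0,"ay": 0,"az": 0,"claw": 1},
    {"x": -0.153,"y": 0.01,"z": -0.137,"ax": 0,"ay": 0,"az": 0,"claw": 1},
    {"x": -0.171,"y": 0.011,"z": -0.166,"ax": 0,"ay": 0,"az": 0,"claw": 1},
    {"x": -0.188,"y": 0.013,"z": -0.196,"ax": 0,"ay": 0,"az": 0,"claw": 1},
    {"x": -0.202,"y": 0.013,"z": -0.228,"ax": 0,"ay": 0,"az": 0,"claw": 1},
    {"x": -0.215,"y": 0.014,"z": -0.261,"ax": 0,"ay": 0,"az": 0,"claw": 1},
    {"x": -0.223,"y": 0.015,"z": -0.295,"ax": 0,"ay": 0,"az": 0,"claw": 1},
  ],
)

```text
time_s: 11.8
tool_pos: [0.6082, 0.1467, 0.243]
eef_rot: [0.73, 0.684, -0.0, -0.0]
force: [-1.2, -0.8, 0.9]
finger_gap: -0.0003
finger_force: 0.6
```

>>> move_arm(
  plan=[
    {"x": -0.008,"y": 0,"z": -0.02,"ax": 0,"ay": 0,"az": 0,"claw": 1},
    {"x": -0.01,"y": 0,"z": -0.04,"ax": 0,"ay": 0,"az": 0,"claw": 1},
    {"x": -0.012,"y": 0,"z": -0.06,"ax": 0,"ay": 0,"az": 0,"claw": 1},
    {"x": -0.012,"y": 0,"z": -0.06,"ax": 0,"ay": 0,"az": 0,"claw": 1},
  ],
)

```text
time_s: 12.2
tool_pos: [0.6059, 0.1466, 0.231]
eef_rot: [0.73, 0.684, -0.0, -0.0]
force: [-0.6, -1.0, 0.3]
finger_gap: -0.0003
finger_force: 0.0
```

>>> move_arm(
  plan=[
    {"x": 0,"y": 0,"z": -0.01,"ax": 0,"ay": 0,"az": 0,"claw": 1},
    {"x": 0,"y": 0,"z": -0.02,"ax": 0,"ay": 0,"az": 0,"claw": 1},
    {"x": 0,"y": 0,"z": -0.02,"ax": 0,"ay": 0,"az": 0,"claw": 1},
  ],
)

```text
time_s: 12.5
tool_pos: [0.6062, 0.1467, 0.2294]
eef_rot: [0.73, 0.684, 0.001, 0.0]
force: [-3.6, -1.3, 11.0]
finger_gap: -0.0002
finger_force: 5.6
```

```bash
python3 -c "
from h import *
h=robot.camera('side')[145:290,275:440,::-1]
cv2.imwrite('pics/s4.png',cv2.resize(h,None,fx=4,fy=4,interpolation=2))
q=[.5788,.1489,-.0656]
print(((proj('side',jw(q,[[-.005,.077,.056],[-.005,-.077,.056],[.105,.077,.056]]))-[275,145])*4).round())"
```

```text
[[244. 457.]
 [288. 247.]
 [ 49. 426.]]
```

View pics/s4.png

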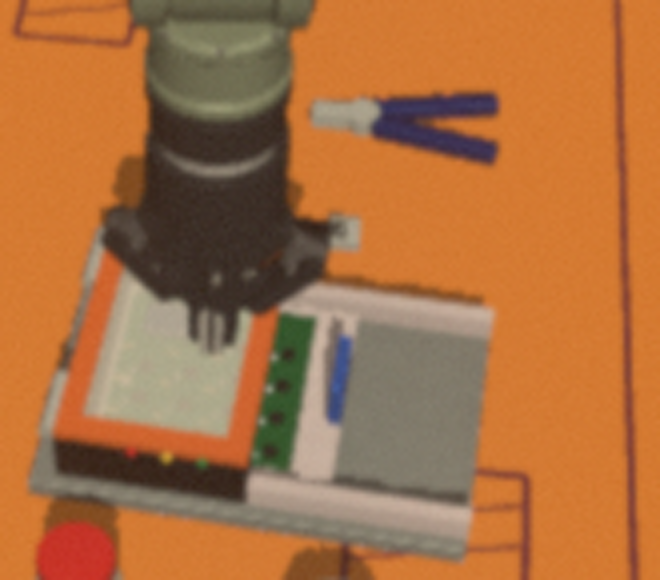

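The cover is lying flat on the walls: its near corner is at (250,466), against a predicted (244,457). I'll press briefly to make sure, then lift straight up.

>>> move_arm(
  plan=[
    {"x": 0,"y": 0,"z": -0.005,"ax": 0,"ay": 0,"az": 0,"claw": 1},
    {"x": 0,"y": 0,"z": -0.005,"ax": 0,"ay": 0,"az": 0,"claw": 1},
    {"x": 0,"y": 0,"z": -0.005,"ax": 0,"ay": 0,"az": 0,"claw": 1},
    {"x": 0,"y": 0,"z": 0.1,"ax": 0,"ay": 0,"az": 0,"claw": 1},
    {"x": 0,"y": 0,"z": 0.3,"ax": 0,"ay": 0,"az": 0,"claw": 1},
    {"x": 0,"y": 0,"z": 0.5,"ax": 0,"ay": 0,"az": 0,"claw": 1},
    {"x": 0,"y": 0,"z": 0.7,"ax": 0,"ay": 0,"az": 0,"claw": 1},
    {"x": 0,"y": 0,"z": 0.7,"ax": 0,"ay": 0,"az": 0,"claw": 1},
    {"x": 0,"y": 0,"z": 0.7,"ax": 0,"ay": 0,"az": 0,"claw": 1},
  ],
)

```text
time_s: 13.45
tool_pos: [0.6065, 0.1467, 0.3689]
eef_rot: [0.73, 0.684, 0.001, 0.001]
force: [-0.1, 0.2, 0.6]
finger_gap: -0.0001
finger_force: 0.0
```

```bash
python3 -c "
from h import *
h=robot.camera('side')[145:290,275:440,::-1]
cv2.imwrite('pics/s5.png',cv2.resize(h,None,fx=4,fy=4,interpolation=2))"
```

```text
(no output)
```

View pics/s5.png

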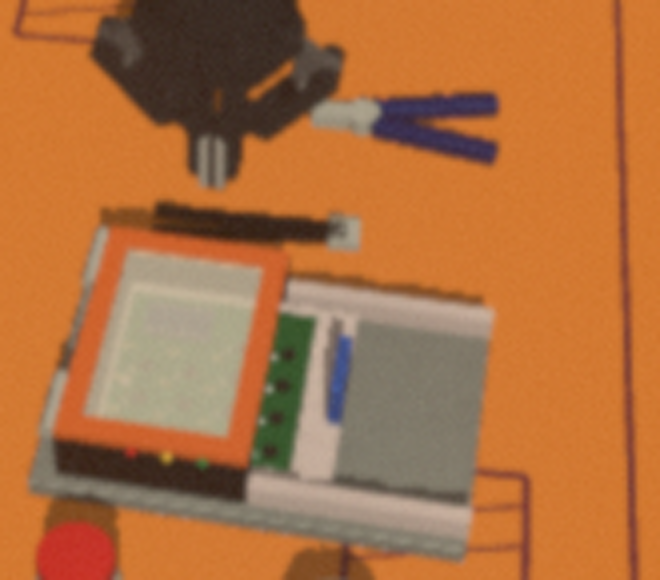

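The cover stays shut with the arm clear, and the carrier is still home (tab at (338,380), unchanged). I'm handing the job in.

```bash
python3 -c "
from cell import robot
print(robot.finish_job())"
```

```text
the job is handed in; nothing more can be done
None
```

The carrier is pushed home against the back stop and the cover is pushed shut, with the bystanders left alone; I handed the job in at about 13.5 s, but the hand-in returned no verdict.

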